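Load a press tool to restrike a brass tile

TASK

Load the press tool on the bench so that the brass tile can be restruck: put the dark die plate on the two guide pins with its nest upward, lay the tile flat in the nest, put the plate with the rectangular window on the pins over it, then stand the rectangular punch, shank up, in the window so that its foot rests on the tile. Every part must be fully down and let go, and the round punch belongs to another tool: leave it where it stands.

Things in the scene. Friction and masses are not known exactly. Their poses are not given: they have to be found in the camera images.
- press_tool: Press tool, fixed: grey cast shoe 136 (x) x 84 x 20 mm, bright top 20 mm above the bench; origin at the centre of its underside, z up. Two guide pins stand on its top at x = -48 and +48 mm, y = 0: 10 mm thick, 48 mm high, straight for 34 mm, then tapering to a 3 mm tip. Parts go on either way round. Place and yaw vary.
- die_plate: Dark steel die plate, 120 (x) x 60 x 18 mm, 0.55 kg, lies nest up; origin: underside centre. 13 mm through holes at x = -48 and +48, y = 0. Nest: pocket 60 (x) x 44 mm, floor at z = 12 mm, rim bevelled 3 mm, finger slots at x = -16 to 16 mm cut it open to both long sides (only z < 12 mm is solid there). Seated: 20 mm above the tool's origin.
- brass_tile: Brass tile with pressed pattern, 54 (x) x 38 x 5 mm, 0.03 kg; origin: underside centre, z up. Lies in the nest lengthwise (3 mm play all round); fingers that hold it across the 38 mm go down in the die plate's finger slots. Seated: 12 mm above the die plate's origin, 32 mm above the tool's.
- hold_down_plate: Light aluminium hold-down plate, 120 (x) x 56 x 10 mm, 0.2 kg; origin: underside centre, z up. 13 mm through holes at x = -48 and +48, y = 0, and a through window 48 (x) x 32 mm at its centre (3 mm play round the punch). Seated: rests on the die plate, 38 mm above the tool's origin.
- rect_punch: Rectangular punch, bright steel, 0.3 kg, stands foot down: block 42 (x) x 26 x 32 mm, foot bevelled 2.5 mm, round shank 24 mm thick and 22 mm high on top (54 mm in all). Origin: centre of its foot, z up. Seated: foot on the tile, 37 mm above the tool's origin and 11 mm below the window plate's top, so hold it 13 mm or more above its foot.
- round_punch: Round punch of another tool, bright steel, stands foot down: foot 36 mm in diameter, 32 mm high, shank 24 mm thick, 54 mm high in all. Not needed, to be left where it stands. Origin: centre of its foot, z up.
Not all that is in view belongs to the job. What is shaped like the rect_punch but orange or red is not meant.

How it is judged:
By the outcome, as a careful person would: the job done as asked, in the order asked, and still so for the second after the job is handed in, with the robot touching nothing.
It also fails if it takes over 106 s, if anything falls off the work surface, if the arm or the gripper's body presses on something with over 40 N, if the wrist force passes 120 N, or if a joint passes its speed limit or range.

ROBOT

A 7-joint arm with a two-finger parallel gripper is mounted at the origin on the work surface; the furniture and walls round the work are solid. World frame = base frame: x ahead of the robot, y to its left, z up, the work surface at z = 0. Lengths are in m, angles in rad, forces in N, time in s.
With the tool pointing down it reaches from about 0.425 to 0.975 m from the base axis. Payload 16.7 kg.
Tool frame: the origin (TCP) lies between the finger pads; the fingertips stand 22 mm ahead of it and the grasp point (between the pads) lies 3 mm ahead of it; z points along the fingers, y is the line along which they close (so a half turn about z gives the same grasp; the last joint's range is limited). The gripper opens to 85 mm and grips with 20 to 120 N. Pads are 22 mm wide; open, the fingers measure 114 mm over their backs; the gripper's body (76 mm by 85 mm) begins 54 mm behind the grasp point. The pads swing forward as they close: fully open they stand 13 mm farther back than shut.
Start: joints at [-1.308, 0.426, 0.074, 1.606, -0.034, 1.111, -0.067], TCP at [0.27, 0.619, 0.253] pointing down, gripper open.
Joint ranges: [-2.85, 2.85], [-0.5, 2.14], [-1.23, 1.37], [0.21, 2.46], [-1.02, 4.16], [0.16, 2.05], [-2.73, 2.73]. Speed limits (rad/s): [1.89, 1.89, 2.39, 2.39, 3.01, 3.01, 3.01].

INTERFACE

Orientations are given as a 3x3 rotation matrix whose columns are the frame's x, y, z axes.
In Python, from cell import r gives the robot as it stands.
- The arm moves only by the tool apply_moves, never from a script. Its argument "steps" is a list of rows, each an object with "xyz": the shift along the tool's x, y, z in m, a list of three; "dr": the turn, a rotation vector about the tool's x, y, z in rad, a list of three. A call has 1 to 8 rows; each row is the pose to reach, as a shift and turn from the pose commanded when the call began, along the tool's axes at that moment; what a row does not reach only later rows make up. A row lasts 1/10 s, in which the tool goes at most 50 mm and 8.59 degrees, less where a joint would pass 70% of its speed; a pose out of reach is approached as far as the arm can. A call with a gripper value outside its range is refused whole. "jaw" is the finger opening in m, from 0 to 0.0854, set as the call begins (left out, the last holds). The fingers move at their own pace and stop on an object; "squeeze" is the grip in N (left out, the last holds). Time passes only in rows, so rows that repeat a pose let the fingers close. It gives the time, the measured TCP pose, the force, the opening and the grip force at its end, in the units of the state.
- r.sense(): the state, without advancing time (a new reading comes with each control period).
- r.snapshot(name): name is "side" or "top"; returns (picture, depth): 480x640x3 uint8, red, green, blue; 480x640 float32, m along the optical axis (not along the pixel's ray), 0 where there is no reading.
- r.calibration(name): a dict with "camera_matrix" (3x3 intrinsics, pixels), "xyz" and "rotation" of the camera in the world. Camera axes: x right, y down, z forward; pixel columns grow to the right and rows downward; lengths in m; the calibration is good to about 2 mm. A picture is of the moment at which its call begins. calibration takes no time and is no camera call.
- r.close_job(): hands the job in; it is judged then, once.
The state is a dict: "time": time; "q": joint angles; "qvel": joint speeds; "effort": joint torques, N m; "eef_pos": TCP position; "eef_rot": TCP orientation; "ft_force": force on the tool from outside, world axes, zero at the start; "wrist_torque": the same for the moment, N m; "gripper_width": finger opening in m; "grip_force": force on a finger pad.
Only numpy, scipy, OpenCV 4.12 (cv2) and the standard library are available. Lean on these libraries where they do the work, as an engineer would, in place of code of your own. Each camera call takes 0.05 s, during which the arm holds its last target. There are 200 camera calls.

## Working session

There is one attempt and no reset: what is moved stays moved. The work goes in short steps, Python scripts to look and compute and a tool call to move; the robot and the scene stay as the last step left them, time stands still between calls to the robot, and variables do not carry over. Pictures are saved under pics/ and viewed, at most 14 in all, crops included, and the job is handed in when it is done.

Besides the shell and the picture viewer there is one more tool, called after "Request:" by a JSON object that holds its "fn" and its "kwargs". apply_moves: Moves the arm, as the interface text tells. Its arguments: {"type":"object","properties":{"steps":{"type":"array"},"jaw":{"type":"number"},"squeeze":{"type":"number"}},"required":["steps"]}

```bash
ls; mkdir -p pics
python3 - <<'E'
from cell import r
import cv2,numpy as np
for n in("top","side"):
    p,d=r.snapshot(n); cv2.imwrite(f"pics/{n}0.png",p[:,:,::-1]); np.savez(f"{n}0.npz",p=p,d=d)
    c=r.calibration(n); print(n,np.round(c["camera_matrix"],1).tolist(),np.round(c["xyz"],3),np.round(c["rotation"],3).tolist())
s=r.sense();print(s["time"],s["eef_pos"],np.round(s["eef_rot"],3).tolist(),s["gripper_width"])
E
```

```text
pics
top [[537.8, 0.0, 323.8], [0.0, 537.8, 242.4], [0.0, 0.0, 1.0]] [ 0.27  -0.039  1.035] [[0.004, -0.981, 0.193], [-1.0, -0.009, -0.021], [0.023, -0.193, -0.981]]
side [[452.9, 0.0, 319.7], [0.0, 452.9, 237.7], [0.0, 0.0, 1.0]] [0.412 0.742 0.36 ] [[-0.997, -0.023, 0.08], [-0.083, 0.364, -0.928], [-0.008, -0.931, -0.365]]
0.1 [0.27004965 0.61826251 0.25270896] [[-0.916, 0.4, -0.0], [0.4, 0.916, -0.001], [-0.0, -0.001, -1.0]] 0.08517573738352671
```

View pics/top0.png

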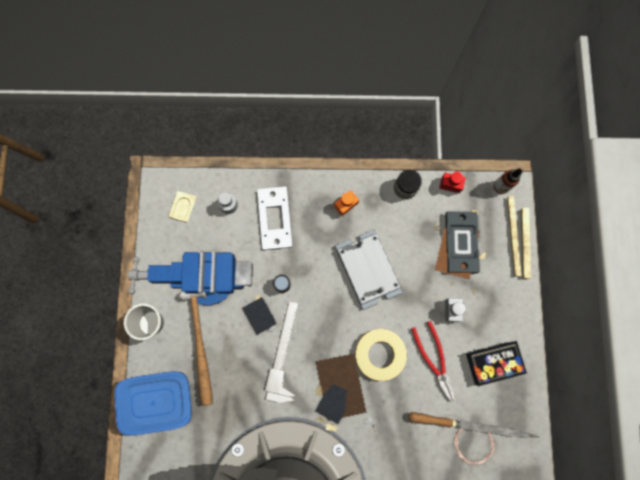

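View pics/side0.png

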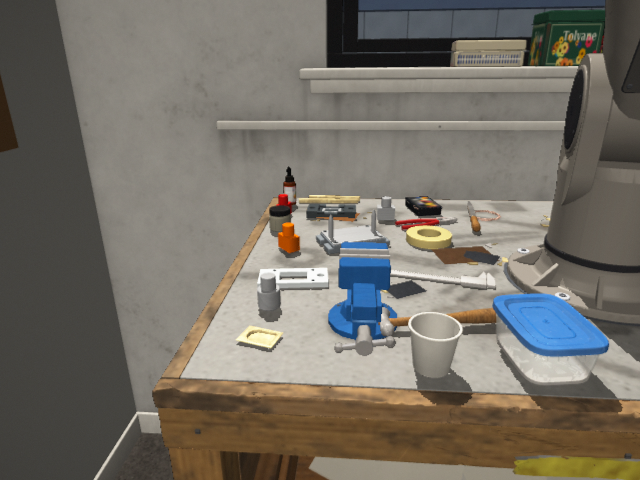

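The top view shows the tile at (182,207), a grey punch at (228,203), the window plate at (274,218), the press tool at (367,268), the die plate at (462,242) and a grey punch at (455,310). The orange punch at (346,203) and the red one at (453,182) are decoys. I'll zoom in.

Run:
```python
import cv2,numpy as np
p=np.load("top0.npz")["p"][:,:,::-1]
def c(x,y,w,h,s): return cv2.resize(p[y:y+h,x:x+w],None,fx=s,fy=s,interpolation=cv2.INTER_CUBIC)
a=np.vstack([np.hstack([c(165,175,133,100,3),c(325,220,133,100,3)]),np.hstack([c(425,200,133,100,3),c(400,265,133,100,3)])])
cv2.imwrite("pics/z0.png",a)
```

```text
(no output)
```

View pics/z0.png

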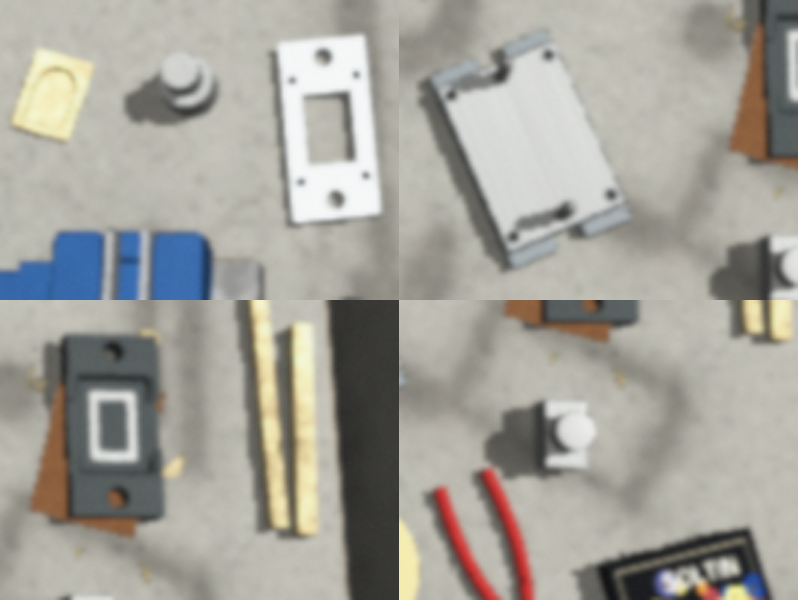

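The crops show the round punch at (228,203), the rectangular punch at (455,310), and the die plate lying on a brown sheet with a white mark in its nest. Next I'll get the poses from depth.

```bash
cat > h.py <<'E'
import cv2,numpy as np
def cloud(d,c):
    K=c["camera_matrix"];v,u=np.mgrid[:480,:640]
    P=np.stack([(u-K[0][2])*d/K[0][0],(v-K[1][2])*d/K[1][1],d],-1)
    return P@np.array(c["rotation"]).T+np.array(c["xyz"])
def rect(W,box,zl,zh,extra=None):
    x0,y0,x1,y1=box; m=np.zeros(W.shape[:2],bool); m[y0:y1,x0:x1]=1
    m&=(W[...,2]>zl)&(W[...,2]<zh)
    if extra is not None: m&=extra
    n,l,s,_=cv2.connectedComponentsWithStats(m.astype(np.uint8)); k=1+np.argmax(s[1:,4]); m=l==k
    q=W[m]; (cx,cy),(a,b),t=cv2.minAreaRect((q[:,:2]*1000).astype(np.float32))
    if a<b: a,b,t=b,a,t+90
    return dict(c=(round(cx,1),round(cy,1)),size=(round(a,1),round(b,1)),yaw=round((t+90)%180-90,1),z=np.round(np.percentile(q[:,2],[5,50,95])*1000,1).tolist(),n=len(q))
E
python3 - <<'E'
from cell import r
from h import *
f=np.load("top0.npz");d=f["d"];p=f["p"].astype(int);c=r.calibration("top");W=cloud(d,c)
print("bench",np.median(W[330:350,250:265,2]),np.median(W[170:190,290:320,2]),np.median(W[290:300,520:540,2]))
print("die",rect(W,(435,200,490,285),.014,.04))
print("die nest row z",np.round(W[242,440:490:2,2]*1000).astype(int))
print("die col z",np.round(W[205:280:3,463,2]*1000).astype(int))
print("brown z",np.round(W[268:276:2,436:446:2,2]*1000,1).tolist())
print("tool",rect(W,(325,225,410,315),.015,.025))
print("pins",[rect(W,b,.035,.09) for b in((335,225,368,268),(368,265,410,310))])
print("hold",rect(W,(250,180,298,255),.006,.014))
print("tile",rect(W,(160,185,202,230),.0,.02,p[...,0]-p[...,2]>40))
print("punch block",rect(W,(440,295,475,330),.026,.038), "shank",rect(W,(440,290,475,330),.045,.065))
print("round",rect(W,(215,185,245,220),.045,.065))
E
```

```text
bench -0.0007901466394166778 -0.0008331424268115395 -0.0010974592721008092
die {'c': (437.4, -330.8), 'size': (61.5, 44.2), 'yaw': 88.0, 'z': [14.5, 17.5, 20.6], 'n': 512}
die nest row z [ 0  1  3  7 11 12 10 11 14 13 11  9 11 19 11  9 13 13 11 -1 -1 -3 -5 -1
 -3]
die col z [-5 -4 -2 18  7  6 17 18 14 11 10 12 13 11 11 13 11  9 20 17  0  5 19 -3
  1]
brown z [[-0.1, 2.8, 1.5, 5.9, 2.1], [3.9, 1.0, 1.1, 0.4, 3.3], [1.2, -0.9, 1.6, -0.0, 2.0], [-0.9, -1.9, -2.1, -5.0, -3.6]]
tool {'c': (424.1, -145.2), 'size': (124.2, 84.0), 'yaw': 23.4, 'z': [16.5, 19.7, 22.7], 'n': 2485}
pins [{'c': (464.0, -127.1), 'size': (8.9, 7.2), 'yaw': 51.4, 'z': [37.4, 59.3, 67.2], 'n': 33}, {'c': (376.8, -164.7), 'size': (8.9, 7.7), 'yaw': 52.2, 'z': [38.0, 59.5, 67.3], 'n': 33}]
hold {'c': (521.0, 36.2), 'size': (121.3, 56.2), 'yaw': 6.3, 'z': [6.8, 9.8, 12.7], 'n': 1232}
tile {'c': (543.5, 217.6), 'size': (55.5, 38.9), 'yaw': -18.0, 'z': [0.4, 3.6, 7.2], 'n': 399}
punch block {'c': (343.7, -306.3), 'size': (41.6, 28.5), 'yaw': 0.2, 'z': [28.1, 31.4, 34.9], 'n': 200} shank {'c': (343.6, -306.5), 'size': (23.2, 22.5), 'yaw': 84.5, 'z': [48.2, 53.0, 55.6], 'n': 143}
round {'c': (546.1, 127.0), 'size': (23.0, 22.4), 'yaw': 81.1, 'z': [49.6, 53.6, 56.6], 'n': 133}
```

```bash
cat >> h.py <<'E'
def plan(s,x,y,z,a):
    """tool-frame shift (mm) and turn about tool z to put TCP at x,y,z (mm) with closing axis yaw a deg (mod 180)"""
    R=np.array(s["eef_rot"]);p=np.array(s["eef_pos"])*1000
    a0=np.degrees(np.arctan2(R[1,1],R[0,1])); da=(a-a0+90)%180-90
    return "at",np.round(p,1).tolist(),"a",round(a0,2),"shift",np.round(R.T@(np.array([x,y,z])-p),1).tolist(),"drz",round(-np.radians(da),4),"tilt",np.round(R[:2,2],4).tolist(),"F",np.round(s["ft_force"],1).tolist(),"w",round(s["gripper_width"]*1000,1),"grip",round(s["grip_force"],1),"t",round(s["time"],2)
E
python3 - <<'E'
from cell import r
from h import *
f=np.load("top0.npz");d=f["d"];p=f["p"].astype(int);c=r.calibration("top");W=cloud(d,c)
for z in (.008,.006,.010): print("die",rect(W,(435,200,490,285),z,.04,p.max(-1)<140), rect(W,(435,200,490,285),z,.04))
for z in (.008,.012): print("tool",rect(W,(325,225,410,315),z,.025))
for z in (.055,.060,.063):
  for b in((335,225,368,268),(368,265,410,310)):
    x0,y0,x1,y1=b;q=W[y0:y1,x0:x1].reshape(-1,3);q=q[(q[:,2]>z)&(q[:,2]<.09)];print("pin",z,len(q),q.mean(0).round(4),np.median(q,0).round(4))
# hole centroids: dark pixels projected on plate-top planes
K=np.array(c["camera_matrix"]);R=np.array(c["rotation"]);o=np.array(c["xyz"])
def ray(u,v,z):
    g=R@np.linalg.inv(K)@[u,v,1];return o+g*(z-o[2])/g[2]
def blob(box,th,z):
    x0,y0,x1,y1=box;g=p[y0:y1,x0:x1].max(-1);w=np.clip(th-g,0,None);v,u=np.mgrid[y0:y1,x0:x1]
    return ray((u*w).sum()/w.sum(),(v*w).sum()/w.sum(),z)[:2].round(4), int(w.max())
print("hold holes",blob((266,187,280,201),150,.008),blob((270,234,284,249),150,.008))
s=r.sense();print(s["time"]); print(plan(s,437,-331,200,-2))
E
```

```text
die {'c': (475.9, -330.3), 'size': (121.3, 63.1), 'yaw': -0.8, 'z': [9.9, 16.4, 20.3], 'n': 1490} {'c': (475.9, -330.3), 'size': (121.3, 63.1), 'yaw': -0.8, 'z': [9.7, 15.1, 20.2], 'n': 1885}
die {'c': (475.9, -330.3), 'size': (121.3, 63.1), 'yaw': -0.8, 'z': [9.3, 16.3, 20.3], 'n': 1522} {'c': (475.9, -330.3), 'size': (121.3, 63.1), 'yaw': -0.8, 'z': [9.2, 15.0, 20.1], 'n': 1921}
die {'c': (475.9, -331.1), 'size': (121.1, 61.5), 'yaw': -0.8, 'z': [10.9, 16.5, 20.4], 'n': 1406} {'c': (475.9, -331.1), 'size': (121.1, 61.5), 'yaw': -0.8, 'z': [10.7, 15.6, 20.2], 'n': 1762}
tool {'c': (421.3, -146.5), 'size': (136.2, 85.1), 'yaw': 23.5, 'z': [11.3, 19.3, 22.6], 'n': 2881}
tool {'c': (420.4, -146.7), 'size': (134.5, 84.5), 'yaw': 23.0, 'z': [14.4, 19.5, 22.7], 'n': 2665}
pin 0.055 22 [ 0.4637 -0.1271  0.0623] [ 0.4635 -0.1272  0.0628]
pin 0.055 20 [ 0.3765 -0.165   0.0633] [ 0.3762 -0.1646  0.0636]
pin 0.06 16 [ 0.4645 -0.1274  0.0642] [ 0.4644 -0.1273  0.064 ]
pin 0.06 15 [ 0.3768 -0.1652  0.0649] [ 0.3764 -0.1646  0.0646]
pin 0.063 11 [ 0.4644 -0.127   0.0656] [ 0.464  -0.1273  0.0643]
pin 0.063 12 [ 0.3772 -0.165   0.0658] [ 0.377  -0.1646  0.0659]
hold holes (array([0.5715, 0.0397]), 45) (array([0.4746, 0.0288]), 42)
0.1
('at', [270.0, 618.3, 252.7], 'a', np.float64(66.4), 'shift', [-533.0, -803.0, 53.7], 'drz', np.float64(1.1939), 'tilt', [-0.0004, -0.0011], 'F', [-0.3, -0.0, 0.2], 'w', 85.2, 'grip', 0.0, 't', 0.1)
```

Request:
{"fn": "apply_moves", "kwargs": {"steps": [{"xyz": [-0.358,-0.245,0],"dr": [0,0,0]},{"xyz": [-0.358,-0.245,0],"dr": [0,0,0]},{"xyz": [-0.358,-0.245,0],"dr": [0,0,0]},{"xyz": [-0.358,-0.245,0],"dr": [0,0,0]},{"xyz": [-0.358,-0.245,0],"dr": [0,0,-0.1]},{"xyz": [-0.358,-0.245,0],"dr": [0,0,-0.2]},{"xyz": [-0.358,-0.245,0],"dr": [0,0,-0.3]},{"xyz": [-0.358,-0.245,0],"dr": [0,0,-0.398]}], "jaw": 0.07, "squeeze": 40}}

```text
time: 0.9
eef_pos: [0.4829, 0.2774, 0.2533]
eef_rot: [[-1.0, 0.01, -0.0], [0.01, 1.0, -0.0], [0.0, -0.0, -1.0]]
ft_force: [1.3, 1.1, -0.5]
gripper_width: 0.0701
grip_force: 0.0
```

Run:
```python
from cell import r
from h import *
s=r.sense();print(plan(s,476,-330.7,90,89.2))
```

```text
('at', [482.9, 277.4, 253.3], 'a', np.float64(89.45), 'shift', [1.0, -608.2, 163.3], 'drz', np.float64(0.0044), 'tilt', [-0.0001, -0.0], 'F', [1.3, 1.1, -0.5], 'w', 70.1, 'grip', 0.0, 't', 0.9)
```

Request:
{"fn": "apply_moves", "kwargs": {"steps": [{"xyz": [0.001,-0.608,0.0]},{"xyz": [0.001,-0.608,0.0]},{"xyz": [0.001,-0.608,0.0]},{"xyz": [0.001,-0.608,0.0]},{"xyz": [0.001,-0.608,0.0]},{"xyz": [0.001,-0.608,0.0]},{"xyz": [0.001,-0.608,0.05]},{"xyz": [0.001,-0.608,0.1]}]}}

```text
$.steps[0]: bad value
```

Run:
```python
from cell import r
from h import *
s=r.sense();print(plan(s,476,-330.7,60,89.2))
```

```text
('at', [482.9, 277.4, 253.3], 'a', np.float64(89.45), 'shift', [1.0, -608.2, 193.3], 'drz', np.float64(0.0044), 'tilt', [-0.0001, -0.0], 'F', [1.3, 1.1, -0.5], 'w', 70.1, 'grip', 0.0, 't', 0.9)
```

dr is required.

Request:
{"fn": "apply_moves", "kwargs": {"steps": [{"xyz": [0.001,-0.608,0.0],"dr": [0,0,0]},{"xyz": [0.001,-0.608,0.0],"dr": [0,0,0]},{"xyz": [0.001,-0.608,0.0],"dr": [0,0,0]},{"xyz": [0.001,-0.608,0.0],"dr": [0,0,0]},{"xyz": [0.001,-0.608,0.0],"dr": [0,0,0]},{"xyz": [0.001,-0.608,0.0],"dr": [0,0,0]},{"xyz": [0.001,-0.608,0.05],"dr": [0,0,0]},{"xyz": [0.001,-0.608,0.1],"dr": [0,0,0.004]}]}}

```text
time: 1.7
eef_pos: [0.4762, -0.1192, 0.2293]
eef_rot: [[-1.0, 0.018, 0.003], [0.018, 1.0, 0.0], [-0.003, 0.0, -1.0]]
ft_force: [1.0, 0.3, -0.9]
gripper_width: 0.0704
grip_force: 0.0
```

Run:
```python
from cell import r
from h import *
s=r.sense();print(plan(s,476,-330.7,60,89.2))
```

```text
('at', [476.2, -119.2, 229.3], 'a', np.float64(88.97), 'shift', [-3.2, -211.5, 169.3], 'drz', np.float64(-0.004), 'tilt', [0.0025, 0.0002], 'F', [1.0, 0.3, -0.9], 'w', 70.4, 'grip', 0.0, 't', 1.7)
```

Request:
{"fn": "apply_moves", "kwargs": {"steps": [{"xyz": [0.0,-0.21,0.05],"dr": [0,0,0]},{"xyz": [0.0,-0.21,0.08],"dr": [0,0,0]},{"xyz": [0.0,-0.21,0.1],"dr": [0,0,0]},{"xyz": [0.0,-0.21,0.12],"dr": [0,0,0]},{"xyz": [0.0,-0.2115,0.15],"dr": [0,0,-0.004]},{"xyz": [0.0,-0.2115,0.16],"dr": [0,0,-0.004]},{"xyz": [0.0,-0.2115,0.165],"dr": [0,0,-0.004]},{"xyz": [0.0,-0.2115,0.165],"dr": [0,0,-0.004]}]}}

```text
time: 2.5
eef_pos: [0.4718, -0.3281, 0.063]
eef_rot: [[-1.0, 0.014, -0.002], [0.014, 1.0, 0.001], [0.002, 0.001, -1.0]]
ft_force: [0.5, 0.1, 0.2]
gripper_width: 0.0701
grip_force: 0.0
```

Run:
```python
from cell import r
from h import *
p,d=r.snapshot("top");cv2.imwrite("pics/t1.png",cv2.resize(p[160:330,330:550,::-1],None,fx=3,fy=3,interpolation=cv2.INTER_CUBIC))
s=r.sense();print(plan(s,476,-330.7,22,89.2))
```

```text
('at', [472.6, -328.0, 64.1], 'a', np.float64(89.23), 'shift', [-3.5, -2.7, 42.1], 'drz', np.float64(0.0005), 'tilt', [-0.0001, 0.0003], 'F', [-0.4, 0.1, 1.2], 'w', 70.3, 'grip', 0.0, 't', 2.55)
```

View pics/t1.png

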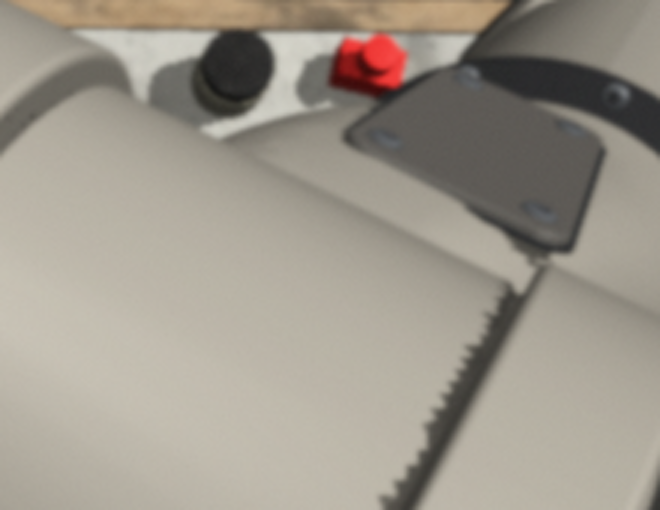

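The arm hides the work from the top camera. I'll descend with force feedback instead.

Request:
{"fn": "apply_moves", "kwargs": {"steps": [{"xyz": [-0.0035,-0.0027,0.0],"dr": [0,0,0]},{"xyz": [-0.0035,-0.0027,0.015],"dr": [0,0,0]},{"xyz": [-0.0035,-0.0027,0.025],"dr": [0,0,0]},{"xyz": [-0.0035,-0.0027,0.035],"dr": [0,0,0]},{"xyz": [-0.0035,-0.0027,0.04],"dr": [0,0,0]},{"xyz": [-0.0035,-0.0027,0.041],"dr": [0,0,0]},{"xyz": [-0.0035,-0.0027,0.042],"dr": [0,0,0]},{"xyz": [-0.0035,-0.0027,0.042],"dr": [0,0,0]}]}}

```text
time: 3.35
eef_pos: [0.4758, -0.3314, 0.0217]
eef_rot: [[-1.0, 0.014, 0.0], [0.014, 1.0, -0.0], [-0.0, -0.0, -1.0]]
ft_force: [-0.2, 0.0, -0.8]
gripper_width: 0.07
grip_force: 0.0
```

Run:
```python
from cell import r
from h import *
s=r.sense();print(plan(s,476,-330.7,18,89.2))
p,d=r.snapshot("side");cv2.imwrite("pics/s1.png",cv2.resize(p[140:260,230:430,::-1],None,fx=4,fy=4,interpolation=cv2.INTER_CUBIC))
```

```text
('at', [475.8, -331.4, 21.7], 'a', np.float64(89.2), 'shift', [-0.2, 0.7, 3.7], 'drz', np.float64(-0.0001), 'tilt', [0.0001, -0.0002], 'F', [-0.2, 0.0, -0.8], 'w', 70.0, 'grip', 0.0, 't', 3.35)
```

View pics/s1.png

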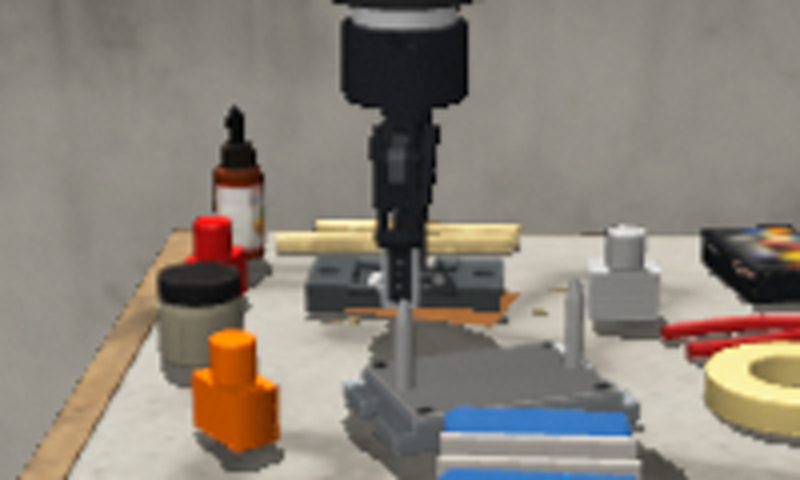

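The fingers straddle the die at mid-length: finger at column 402, die from 306 to 505. I'll close now.

Request:
{"fn": "apply_moves", "kwargs": {"steps": [{"xyz": [0,0,0.001],"dr": [0,0,0]},{"xyz": [0,0,0.001],"dr": [0,0,0]},{"xyz": [0,0,0.001],"dr": [0,0,0]},{"xyz": [0,0,0.001],"dr": [0,0,0]},{"xyz": [0,0,0.001],"dr": [0,0,0]}], "jaw": 0.05, "squeeze": 60}}

```text
time: 3.9
eef_pos: [0.4761, -0.3317, 0.0216]
eef_rot: [[-1.0, 0.014, 0.001], [0.014, 1.0, -0.0], [-0.001, -0.0, -1.0]]
ft_force: [-2.9, 1.6, 15.9]
gripper_width: 0.0582
grip_force: 61.2
```

Request:
{"fn": "apply_moves", "kwargs": {"steps": [{"xyz": [0,0,-0.005],"dr": [0,0,0]},{"xyz": [0,0,-0.02],"dr": [0,0,0]},{"xyz": [0,0,-0.04],"dr": [0,0,0]},{"xyz": [0,0,-0.07],"dr": [0,0,0]},{"xyz": [0,0,-0.1],"dr": [0,0,0]},{"xyz": [0,0,-0.13],"dr": [0,0,0]},{"xyz": [0,0,-0.13],"dr": [0,0,0]},{"xyz": [0,0,-0.13],"dr": [0,0,0]}]}}

```text
time: 4.7
eef_pos: [0.4759, -0.331, 0.1513]
eef_rot: [[-1.0, 0.014, 0.001], [0.014, 1.0, -0.0], [-0.001, -0.0, -1.0]]
ft_force: [0.5, 0.1, -5.8]
gripper_width: 0.0585
grip_force: 66.5
```

Run:
```python
from cell import r
from h import *
s=r.sense();print(plan(s,420.9,-146.3,120,113.4))
p,d=r.snapshot("side");np.savez("side2.npz",p=p,d=d);cv2.imwrite("pics/s2.png",cv2.resize(p[60:240,230:430,::-1],None,fx=3,fy=3,interpolation=cv2.INTER_CUBIC))
```

```text
('at', [475.9, -331.0, 151.3], 'a', np.float64(89.22), 'shift', [57.6, 184.0, 31.2], 'drz', np.float64(-0.422), 'tilt', [0.0013, -0.0002], 'F', [0.5, 0.1, -5.8], 'w', 58.5, 'grip', 66.5, 't', 4.7)
```

View pics/s2.png

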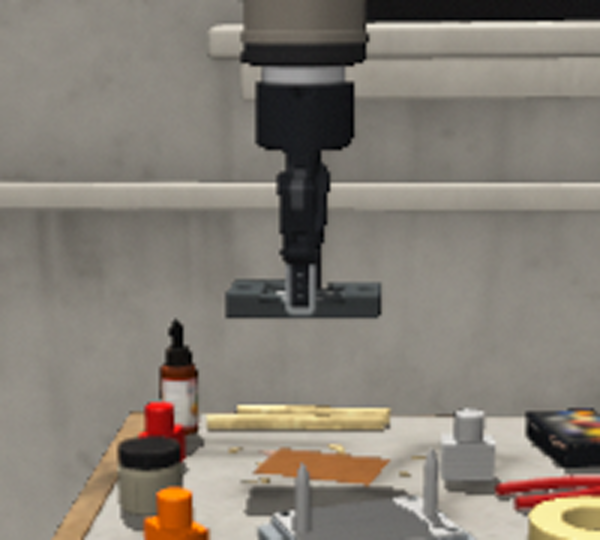

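The die is held level and centred. I'll carry it over the pins.

Request:
{"fn": "apply_moves", "kwargs": {"steps": [{"xyz": [0.0576,0.184,0.0],"dr": [0,0,-0.1]},{"xyz": [0.0576,0.184,0.0],"dr": [0,0,-0.2]},{"xyz": [0.0576,0.184,0.0],"dr": [0,0,-0.3]},{"xyz": [0.0576,0.184,0.0],"dr": [0,0,-0.4]},{"xyz": [0.0576,0.184,0.015],"dr": [0,0,-0.422]},{"xyz": [0.0576,0.184,0.03],"dr": [0,0,-0.422]},{"xyz": [0.0576,0.184,0.03],"dr": [0,0,-0.422]},{"xyz": [0.0576,0.184,0.03],"dr": [0,0,-0.422]}]}}

```text
time: 5.55
eef_pos: [0.4201, -0.1467, 0.1201]
eef_rot: [[-0.918, -0.396, -0.002], [-0.396, 0.918, -0.0], [0.002, 0.001, -1.0]]
ft_force: [0.4, -0.9, -5.1]
gripper_width: 0.058
grip_force: 67.1
```

Run:
```python
from cell import r
from h import *
s=r.sense();print(plan(s,420.9,-146.3,100,113.4))
p,d=r.snapshot("side");np.savez("side3.npz",p=p,d=d);cv2.imwrite("pics/s3.png",cv2.resize(p[120:270,220:420,::-1],None,fx=4,fy=4,interpolation=cv2.INTER_CUBIC))
W=cloud(d,r.calibration("side"))
print(rect(W,(220,120,420,270),.094,.125))
f=np.load("side0.npz");W=cloud(f["d"],r.calibration("side"));print("toolside",rect(W,(310,200,400,260),.014,.025))
for b in((320,205,345,242),(365,205,382,242)): print(rect(W,b,.03,.075))
```

```text
('at', [420.1, -146.7, 120.1], 'a', np.float64(113.34), 'shift', [-0.9, 0.0, 20.1], 'drz', np.float64(-0.001), 'tilt', [-0.0021, -0.0001], 'F', [0.4, -0.9, -5.1], 'w', 58.0, 'grip', 67.1, 't', 5.55)
{'c': (400.4, 144.4), 'size': (89.2, 70.3), 'yaw': -90.0, 'z': [98.8, 103.4, 105.3], 'n': 1378}
toolside {'c': (421.7, -146.5), 'size': (132.6, 85.8), 'yaw': 22.6, 'z': [16.2, 21.5, 22.6], 'n': 857}
{'c': (465.6, -126.5), 'size': (8.4, 8.3), 'yaw': -87.4, 'z': [32.4, 48.7, 66.2], 'n': 86}
{'c': (377.1, -164.3), 'size': (9.0, 8.8), 'yaw': 4.8, 'z': [31.5, 48.9, 66.2], 'n': 85}
```

View pics/s3.png

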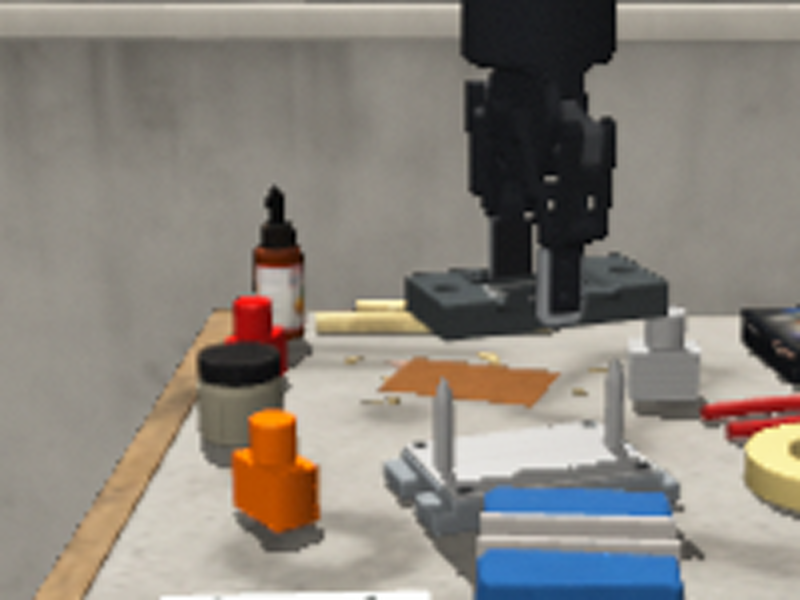

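The die hangs over the pins; pin tips at about (330,214) and (373,210). I'll measure the held die in the same cloud.

Run:
```python
from cell import r
from h import *
f=np.load("side3.npz");W=cloud(f["d"],r.calibration("side"))
b=(319,184,390,206);near=W[...,1]<-.07
for l,h in((.093,.125),(.096,.122),(.1,.119)): print(rect(W,b,l,h,near))
```

```text
{'c': (417.8, -141.3), 'size': (121.2, 77.1), 'yaw': 22.4, 'z': [101.6, 113.5, 119.5], 'n': 985}
{'c': (417.8, -141.3), 'size': (121.2, 77.1), 'yaw': 22.4, 'z': [101.6, 113.1, 118.9], 'n': 963}
{'c': (417.5, -141.5), 'size': (121.2, 76.9), 'yaw': 23.5, 'z': [101.6, 112.7, 118.4], 'n': 915}
```

Run:
```python
from cell import r
from h import *
f=np.load("side3.npz");W=cloud(f["d"],r.calibration("side"))
q=W[184:206,319:390].reshape(-1,3)*1000;q=q[(q[:,2]>96)&(q[:,2]<124)&(q[:,1]<-70)&(q[:,1]>-230)]
t=np.radians(23.4);e=q[:,:2]-[420.9,-146.3];u=e@[np.cos(t),np.sin(t)];v=e@[-np.sin(t),np.cos(t)]
for m in((u>25)&(u<55),(u<-25)&(u>-55)): print(m.sum(),np.percentile(v[m],[1,4,50,96,99]).round(1),q[m,2].max().round(1))
print(np.percentile(u,[.5,1,99,99.5]))
```

```text
233 [-29.9 -25.4  27.7  31.2  32. ] 119.3
212 [-25.9 -19.6  27.5  31.5  31.9] 119.3
[-60.56824982 -60.06220294  59.1901379   59.24078288]
```

Aligned to within about 1 mm. I'll correct x and descend.

Request:
{"fn": "apply_moves", "kwargs": {"steps": [{"xyz": [-0.0009,0.0,0.01],"dr": [0,0,0]},{"xyz": [-0.0009,0.0,0.02],"dr": [0,0,0]},{"xyz": [-0.0009,0.0,0.03],"dr": [0,0,0]},{"xyz": [-0.0009,0.0,0.035],"dr": [0,0,0]},{"xyz": [-0.0009,0.0,0.04],"dr": [0,0,0]},{"xyz": [-0.0009,0.0,0.045],"dr": [0,0,0]},{"xyz": [-0.0009,0.0,0.05],"dr": [0,0,0]},{"xyz": [-0.0009,0.0,0.05],"dr": [0,0,0]}]}}

```text
time: 6.4
eef_pos: [0.4215, -0.1464, 0.0701]
eef_rot: [[-0.918, -0.397, -0.0], [-0.397, 0.918, -0.0], [0.0, -0.0, -1.0]]
ft_force: [0.7, -2.4, -5.1]
gripper_width: 0.0578
grip_force: 67.0
```

Request:
{"fn": "apply_moves", "kwargs": {"steps": [{"xyz": [0,0,0.006],"dr": [0,0,0]},{"xyz": [0,0,0.012],"dr": [0,0,0]},{"xyz": [0,0,0.018],"dr": [0,0,0]},{"xyz": [0,0,0.022],"dr": [0,0,0]},{"xyz": [0,0,0.026],"dr": [0,0,0]},{"xyz": [0,0,0.026],"dr": [0,0,0]}]}}

```text
time: 7.0
eef_pos: [0.4215, -0.1464, 0.0439]
eef_rot: [[-0.918, -0.396, -0.0], [-0.396, 0.918, -0.0], [0.0, -0.0, -1.0]]
ft_force: [0.8, -5.1, -4.3]
gripper_width: 0.0578
grip_force: 67.2
```

Request:
{"fn": "apply_moves", "kwargs": {"steps": [{"xyz": [0,-0.0005,0.001],"dr": [0,0,0]},{"xyz": [0,-0.0005,0.002],"dr": [0,0,0]},{"xyz": [0,-0.0005,0.003],"dr": [0,0,0]},{"xyz": [0,-0.0005,0.0035],"dr": [0,0,0]},{"xyz": [0,-0.0005,0.004],"dr": [0,0,0]}]}}

```text
time: 7.5
eef_pos: [0.4219, -0.1465, 0.0414]
eef_rot: [[-0.918, -0.397, 0.0], [-0.397, 0.918, 0.001], [-0.001, 0.001, -1.0]]
ft_force: [-13.7, 2.0, 51.1]
gripper_width: 0.058
grip_force: 73.1
```

Contact at 41.4 mm, as expected for seated. I'll ease off and open.

Request:
{"fn": "apply_moves", "kwargs": {"steps": [{"xyz": [0,0,-0.0025],"dr": [0,0,0]},{"xyz": [0,0,-0.0025],"dr": [0,0,0]}]}}

```text
time: 7.7
eef_pos: [0.4218, -0.1465, 0.0432]
eef_rot: [[-0.918, -0.397, 0.0], [-0.397, 0.918, -0.0], [-0.0, -0.0, -1.0]]
ft_force: [-0.4, -3.0, -4.2]
gripper_width: 0.0581
grip_force: 67.1
```

Request:
{"fn": "apply_moves", "kwargs": {"steps": [{"xyz": [0,0,0],"dr": [0,0,0]},{"xyz": [0,0,0],"dr": [0,0,0]},{"xyz": [0,0,0],"dr": [0,0,0]},{"xyz": [0,0,-0.015],"dr": [0,0,0]},{"xyz": [0,0,-0.06],"dr": [0,0,0]},{"xyz": [0,0,-0.1],"dr": [0,0,0]},{"xyz": [0,0,-0.14],"dr": [0,0,0]}], "jaw": 0.07}}

```text
time: 8.4
eef_pos: [0.4214, -0.1466, 0.1845]
eef_rot: [[-0.918, -0.397, -0.0], [-0.397, 0.918, -0.0], [0.001, -0.0, -1.0]]
ft_force: [0.5, -0.5, -0.1]
gripper_width: 0.07
grip_force: 0.0
```

Run:
```python
from cell import r
from h import *
p,d=r.snapshot("side");np.savez("side4.npz",p=p,d=d)
W=cloud(d,r.calibration("side"))
q=W[205:250,315:400].reshape(-1,3)*1000;t=np.radians(23.4);e=q[:,:2]-[420.9,-146.3];u=e@[np.cos(t),np.sin(t)];v=e@[-np.sin(t),np.cos(t)]
for m in((u>-60)&(u<-36)&(abs(v)<26),(u>36)&(u<60)&(abs(v)<26)): print(m.sum(),np.percentile(q[m,2],[10,25,50,75,90]).round(1))
s=r.sense();print(plan(s,543.5,217.6,180,72))
```

```text
137 [39.1 39.5 40.4 52.4 61. ]
230 [15.5 28.9 39.4 41.8 56.5]
('at', [423.8, -147.5, 189.9], 'a', np.float64(113.32), 'shift', [-254.4, 287.9, 10.5], 'drz', np.float64(0.7211), 'tilt', [0.0063, -0.0005], 'F', [3.8, -3.6, 8.5], 'w', 70.0, 'grip', 0.0, 't', 8.45)
```

The die is seated level with its top at about 38 mm. Next is the tile.

Request:
{"fn": "apply_moves", "kwargs": {"steps": [{"xyz": [-0.2544,0.2879,0],"dr": [0,0,0.1]},{"xyz": [-0.2544,0.2879,0],"dr": [0,0,0.2]},{"xyz": [-0.2544,0.2879,0],"dr": [0,0,0.3]},{"xyz": [-0.2544,0.2879,0],"dr": [0,0,0.4]},{"xyz": [-0.2544,0.2879,0],"dr": [0,0,0.5]},{"xyz": [-0.2544,0.2879,0],"dr": [0,0,0.6]},{"xyz": [-0.2544,0.2879,0],"dr": [0,0,0.7]},{"xyz": [-0.2544,0.2879,0.01],"dr": [0,0,0.721]}], "jaw": 0.05}}

```text
time: 9.25
eef_pos: [0.5418, 0.2228, 0.1736]
eef_rot: [[-0.951, 0.309, 0.002], [0.309, 0.951, 0.002], [-0.001, 0.002, -1.0]]
ft_force: [0.7, -0.1, -0.2]
gripper_width: 0.05
grip_force: 0.0
```

Run:
```python
from cell import r
from h import *
s=r.sense();print(plan(s,543.5,217.6,60,72))
```

```text
('at', [541.8, 222.8, 173.6], 'a', np.float64(72.0), 'shift', [-3.1, -4.7, 113.6], 'drz', np.float64(-0.0001), 'tilt', [0.0016, 0.0017], 'F', [0.7, -0.1, -0.2], 'w', 50.0, 'grip', 0.0, 't', 9.25)
```

Request:
{"fn": "apply_moves", "kwargs": {"steps": [{"xyz": [-0.003,-0.0047,0.04],"dr": [0,0,0]},{"xyz": [-0.003,-0.0047,0.08],"dr": [0,0,0]},{"xyz": [-0.003,-0.0047,0.115],"dr": [0,0,0]},{"xyz": [-0.003,-0.0047,0.13],"dr": [0,0,0]},{"xyz": [-0.003,-0.0047,0.138],"dr": [0,0,0]},{"xyz": [-0.003,-0.0047,0.138],"dr": [0,0,0]},{"xyz": [-0.003,-0.0047,0.138],"dr": [0,0,0]}]}}

```text
time: 9.95
eef_pos: [0.5432, 0.2135, 0.0364]
eef_rot: [[-0.951, 0.308, 0.001], [0.308, 0.951, 0.001], [-0.001, 0.001, -1.0]]
ft_force: [0.5, -0.5, 0.6]
gripper_width: 0.0496
grip_force: 0.0
```

Run:
```python
from cell import r
from h import *
f=np.load("side0.npz");pp=f["p"].astype(int);W=cloud(f["d"],r.calibration("side"))
print("tile side",rect(W,(225,318,295,358),-.005,.02,pp[...,0]-pp[...,2]>40),"bench z",np.median(W[360:370,250:290,2]))
s=r.sense();print(plan(s,543.5,217.6,21,72))
p,d=r.snapshot("side");cv2.imwrite("pics/s5.png",cv2.resize(p[250:380,180:350,::-1],None,fx=4,fy=4,interpolation=cv2.INTER_CUBIC))
```

```text
tile side {'c': (544.0, 211.6), 'size': (58.8, 47.8), 'yaw': -15.9, 'z': [0.8, 5.0, 6.9], 'n': 588} bench z 0.00024291757456657015
('at', [543.2, 213.5, 36.4], 'a', np.float64(72.06), 'shift', [1.0, 3.9, 15.4], 'drz', np.float64(0.0011), 'tilt', [0.0015, 0.0009], 'F', [0.5, -0.5, 0.6], 'w', 49.6, 'grip', 0.0, 't', 9.95)
```

View pics/s5.png

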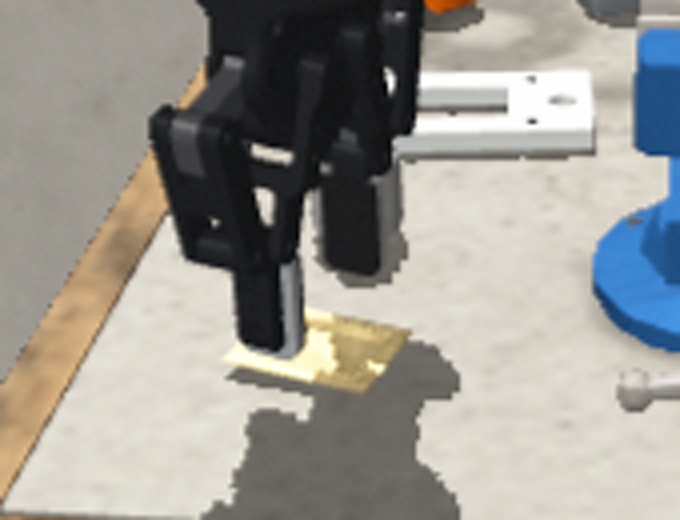

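The picture shows the open fingers above the tile, needing about 4 mm toward the camera. I'll correct and descend.

Request:
{"fn": "apply_moves", "kwargs": {"steps": [{"xyz": [0.001,0.0039,0.0],"dr": [0,0,0]},{"xyz": [0.001,0.0039,0.003],"dr": [0,0,0]},{"xyz": [0.001,0.0039,0.008],"dr": [0,0,0]},{"xyz": [0.001,0.0039,0.012],"dr": [0,0,0]},{"xyz": [0.001,0.0039,0.0135],"dr": [0,0,0]},{"xyz": [0.001,0.0039,0.0135],"dr": [0,0,0]},{"xyz": [0.001,0.0039,0.0135],"dr": [0,0,0]}]}}

```text
time: 10.7
eef_pos: [0.5427, 0.2172, 0.0215]
eef_rot: [[-0.951, 0.308, -0.0], [0.308, 0.951, -0.0], [0.0, -0.0, -1.0]]
ft_force: [-0.1, -0.4, 0.3]
gripper_width: 0.0503
grip_force: 0.0
```

Run:
```python
from cell import r
from h import *
s=r.sense();print(plan(s,543.5,217.6,21,72))
p,d=r.snapshot("side");cv2.imwrite("pics/s6.png",cv2.resize(p[270:360,200:320,::-1],None,fx=5,fy=5,interpolation=cv2.INTER_CUBIC))
```

```text
('at', [542.7, 217.2, 21.5], 'a', np.float64(72.07), 'shift', [-0.7, 0.7, 0.5], 'drz', np.float64(0.0012), 'tilt', [-0.0001, -0.0001], 'F', [-0.1, -0.4, 0.3], 'w', 50.3, 'grip', 0.0, 't', 10.7)
```

View pics/s6.png

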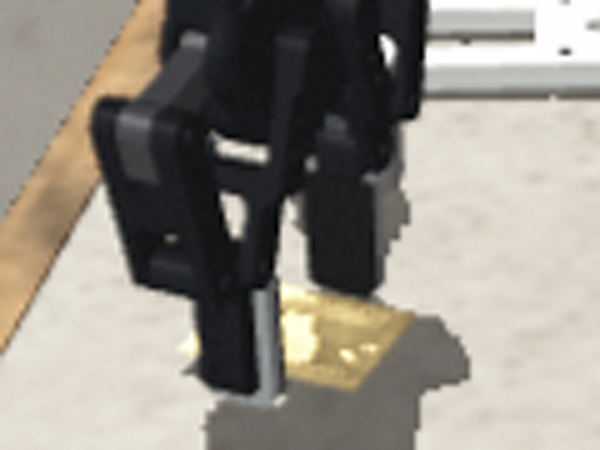

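The fingers straddle the tile. I'll close gently.

Request:
{"fn": "apply_moves", "kwargs": {"steps": [{"xyz": [-0.0005,0.0005,0.0],"dr": [0,0,0]},{"xyz": [-0.0005,0.0005,0.0],"dr": [0,0,0]},{"xyz": [-0.0005,0.0005,0.0],"dr": [0,0,0]},{"xyz": [-0.0005,0.0005,0.0],"dr": [0,0,0]}], "jaw": 0.03, "squeeze": 25}}

```text
time: 11.15
eef_pos: [0.5433, 0.2176, 0.0218]
eef_rot: [[-0.951, 0.308, -0.0], [0.308, 0.951, 0.0], [0.0, 0.0, -1.0]]
ft_force: [-2.7, -1.4, 5.4]
gripper_width: 0.0378
grip_force: 24.7
```

Request:
{"fn": "apply_moves", "kwargs": {"steps": [{"xyz": [0,0,-0.003],"dr": [0,0,0]},{"xyz": [0,0,-0.015],"dr": [0,0,0]},{"xyz": [0,0,-0.05],"dr": [0,0,0]},{"xyz": [0,0,-0.1],"dr": [0,0,0]},{"xyz": [0,0,-0.14],"dr": [0,0,0]},{"xyz": [0,0,-0.14],"dr": [0,0,0]},{"xyz": [0,0,-0.14],"dr": [0,0,0]}]}}

```text
time: 11.85
eef_pos: [0.5436, 0.2179, 0.1632]
eef_rot: [[-0.952, 0.308, 0.002], [0.308, 0.952, 0.002], [-0.001, 0.002, -1.0]]
ft_force: [-0.5, 0.2, -1.4]
gripper_width: 0.0376
grip_force: 25.3
```

Run:
```python
from cell import r
from h import *
p,d=r.snapshot("side");s=r.sense();np.savez("side7.npz",p=p,d=d)
cv2.imwrite("pics/s7.png",cv2.resize(p[100:300,180:340,::-1],None,fx=3,fy=3,interpolation=cv2.INTER_CUBIC))
print(plan(s,420.9,-146.3,150,113.4))
```

```text
('at', [543.0, 217.7, 161.9], 'a', np.float64(72.09), 'shift', [4.3, -383.9, 11.7], 'drz', np.float64(-0.721), 'tilt', [0.0002, 0.0004], 'F', [-0.5, 0.3, -0.6], 'w', 37.5, 'grip', 25.3, 't', 11.9)
```

View pics/s7.png

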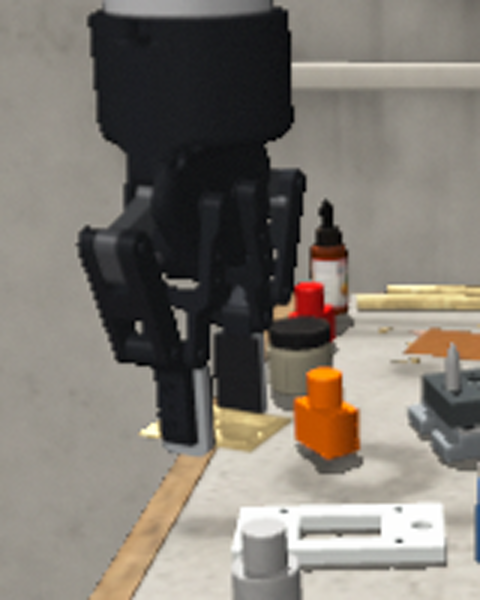

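The tile is held level. I'll check its offset along the fingers from the cloud, then carry it over.

Run:
```python
from cell import r
from h import *
f=np.load("side7.npz");p=f["p"].astype(int);W=cloud(f["d"],r.calibration("side"))*1000
m=np.zeros((480,640),bool);m[228:255,222:282]=1;m&=(p[...,0]-p[...,2]>40)&(W[...,2]>130)&(W[...,2]<155)
q=W[m];t=np.radians(-17.9);e=q[:,:2]-[543.0,217.7];u=e@[np.cos(t),np.sin(t)];v=e@[-np.sin(t),np.cos(t)]
print(m.sum(),np.percentile(u,[0,1,3,97,99,100]).round(1),np.percentile(v,[1,99]).round(1),np.percentile(q[:,2],[5,50,95]).round(1))
```

```text
279 [-26.8 -25.9 -25.4  24.5  26.5  27.8] [-18.8  22.3] [143.1 146.7 148. ]
```

Request:
{"fn": "apply_moves", "kwargs": {"steps": [{"xyz": [0.0043,-0.3839,0],"dr": [0,0,-0.1]},{"xyz": [0.0043,-0.3839,0],"dr": [0,0,-0.2]},{"xyz": [0.0043,-0.3839,0],"dr": [0,0,-0.3]},{"xyz": [0.0043,-0.3839,0],"dr": [0,0,-0.4]},{"xyz": [0.0043,-0.3839,0],"dr": [0,0,-0.5]},{"xyz": [0.0043,-0.3839,0],"dr": [0,0,-0.6]},{"xyz": [0.0043,-0.3839,0],"dr": [0,0,-0.7]},{"xyz": [0.0043,-0.3839,0],"dr": [0,0,-0.721]}]}}

```text
time: 12.7
eef_pos: [0.4187, -0.1491, 0.1608]
eef_rot: [[-0.917, -0.398, -0.002], [-0.398, 0.917, -0.0], [0.002, 0.001, -1.0]]
ft_force: [0.7, 0.5, -0.2]
gripper_width: 0.0372
grip_force: 25.3
```

Run:
```python
from cell import r
from h import *
s=r.sense();print(plan(s,421.3,-146.5,70,113.4))
```

```text
('at', [418.7, -149.1, 160.8], 'a', np.float64(113.48), 'shift', [-3.6, 1.2, 90.8], 'drz', np.float64(0.0014), 'tilt', [-0.0022, -0.0001], 'F', [0.7, 0.5, -0.2], 'w', 37.2, 'grip', 25.3, 't', 12.7)
```

Request:
{"fn": "apply_moves", "kwargs": {"steps": [{"xyz": [-0.003,0.001,0.03],"dr": [0,0,0]},{"xyz": [-0.003,0.001,0.06],"dr": [0,0,0]},{"xyz": [-0.003,0.001,0.08],"dr": [0,0,0]},{"xyz": [-0.003,0.001,0.09],"dr": [0,0,0]},{"xyz": [-0.003,0.001,0.09],"dr": [0,0,0]},{"xyz": [-0.003,0.001,0.09],"dr": [0,0,0]}]}}

```text
time: 13.3
eef_pos: [0.4234, -0.1443, 0.0718]
eef_rot: [[-0.918, -0.397, -0.0], [-0.397, 0.918, -0.0], [0.0, 0.0, -1.0]]
ft_force: [-0.2, 0.3, 0.3]
gripper_width: 0.0373
grip_force: 25.3
```

Run:
```python
from cell import r
from h import *
s=r.sense();print(plan(s,421.5,-146.5,54.3,113.4))
```

```text
('at', [423.4, -144.3, 71.8], 'a', np.float64(113.38), 'shift', [2.6, -1.2, 17.5], 'drz', np.float64(-0.0004), 'tilt', [-0.0005, -0.0001], 'F', [-0.2, 0.3, 0.3], 'w', 37.3, 'grip', 25.3, 't', 13.3)
```

Request:
{"fn": "apply_moves", "kwargs": {"steps": [{"xyz": [0.0026,-0.0012,0.0],"dr": [0,0,0]},{"xyz": [0.0026,-0.0012,0.005],"dr": [0,0,0]},{"xyz": [0.0026,-0.0012,0.009],"dr": [0,0,0]},{"xyz": [0.0026,-0.0012,0.013],"dr": [0,0,0]},{"xyz": [0.0026,-0.0012,0.016],"dr": [0,0,0]},{"xyz": [0.0026,-0.0012,0.0165],"dr": [0,0,0]},{"xyz": [0.0026,-0.0012,0.0165],"dr": [0,0,0]}]}}

```text
time: 14.0
eef_pos: [0.4214, -0.1464, 0.0549]
eef_rot: [[-0.918, -0.397, -0.0], [-0.397, 0.918, -0.0], [0.0, 0.0, -1.0]]
ft_force: [0.1, -1.0, 0.1]
gripper_width: 0.0372
grip_force: 25.3
```

Request:
{"fn": "apply_moves", "kwargs": {"steps": [{"xyz": [0,0,0.001],"dr": [0,0,0]},{"xyz": [0,0,0.001],"dr": [0,0,0]}]}}

```text
time: 14.2
eef_pos: [0.4215, -0.1464, 0.054]
eef_rot: [[-0.918, -0.397, 0.0], [-0.397, 0.918, -0.0], [0.0, -0.0, -1.0]]
ft_force: [0.0, 0.3, 0.2]
gripper_width: 0.0376
grip_force: 25.3
```

Request:
{"fn": "apply_moves", "kwargs": {"steps": [{"xyz": [0,0,0],"dr": [0,0,0]},{"xyz": [0,0,0],"dr": [0,0,0]},{"xyz": [0,0,0],"dr": [0,0,0]},{"xyz": [0,0,-0.01],"dr": [0,0,0]},{"xyz": [0,0,-0.05],"dr": [0,0,0]},{"xyz": [0,0,-0.1],"dr": [0,0,0]},{"xyz": [0,0,-0.13],"dr": [0,0,0]},{"xyz": [0,0,-0.13],"dr": [0,0,0]}], "jaw": 0.048}}

```text
time: 15.0
eef_pos: [0.4233, -0.1469, 0.1885]
eef_rot: [[-0.918, -0.397, 0.007], [-0.397, 0.918, -0.0], [-0.006, -0.003, -1.0]]
ft_force: [-0.1, 0.6, -0.9]
gripper_width: 0.048
grip_force: 0.0
```

Run:
```python
from cell import r
from h import *
s=r.sense();print(plan(s,521,36.2,160,96.3))
```

```text
('at', [423.3, -146.9, 188.5], 'a', np.float64(113.37), 'shift', [-162.1, 129.4, 29.1], 'drz', np.float64(0.2979), 'tilt', [0.0069, -0.0001], 'F', [-0.1, 0.6, -0.9], 'w', 48.0, 'grip', 0.0, 't', 15.0)
```

Now to the hold-down plate. Once the arm is there I'll take a top picture to check the tile.

Request:
{"fn": "apply_moves", "kwargs": {"steps": [{"xyz": [-0.162,0.1294,0],"dr": [0,0,0.1]},{"xyz": [-0.162,0.1294,0],"dr": [0,0,0.2]},{"xyz": [-0.162,0.1294,0],"dr": [0,0,0.298]},{"xyz": [-0.162,0.1294,0.01],"dr": [0,0,0.298]},{"xyz": [-0.162,0.1294,0.03],"dr": [0,0,0.298]},{"xyz": [-0.162,0.1294,0.03],"dr": [0,0,0.298]},{"xyz": [-0.162,0.1294,0.03],"dr": [0,0,0.298]}], "jaw": 0.066}}

```text
time: 15.7
eef_pos: [0.5181, 0.0358, 0.154]
eef_rot: [[-0.994, -0.109, -0.002], [-0.109, 0.994, -0.001], [0.002, -0.001, -1.0]]
ft_force: [0.4, -1.0, -0.6]
gripper_width: 0.0657
grip_force: 0.0
```

Run:
```python
from cell import r
from h import *
p,d=r.snapshot("top");q,e=r.snapshot("side");s=r.sense();np.savez("side8.npz",p=q,d=e)
a=cv2.resize(p[225:315,325:445,::-1],None,fx=3.3,fy=3.3,interpolation=cv2.INTER_CUBIC);b=cv2.resize(q[195:285,300:420,::-1],None,fx=3.3,fy=3.3,interpolation=cv2.INTER_CUBIC)
cv2.imwrite("pics/t8.png",np.hstack([a,b]))
print(plan(s,521,36.2,22.5,96.3))
```

```text
('at', [518.6, 35.3, 154.9], 'a', np.float64(96.2), 'shift', [-2.4, 0.6, 132.4], 'drz', np.float64(-0.0017), 'tilt', [0.0004, -0.0002], 'F', [0.6, -0.4, 0.8], 'w', 65.9, 'grip', 0.0, 't', 15.8)
```

View pics/t8.png

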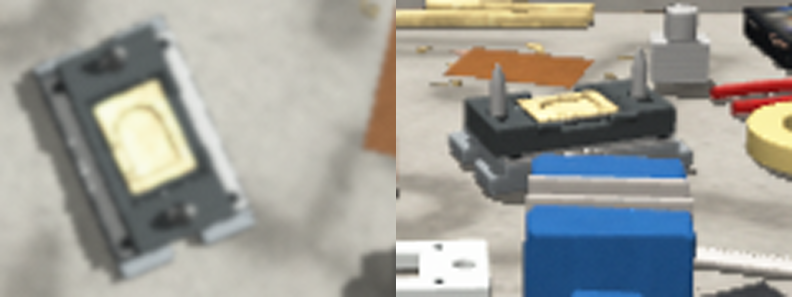

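Both views show the tile flat in the nest and the die down on the shoe. Next I'll pick up the window plate.

Request:
{"fn": "apply_moves", "kwargs": {"steps": [{"xyz": [-0.0024,0.0006,0.04],"dr": [0,0,0]},{"xyz": [-0.0024,0.0006,0.08],"dr": [0,0,0]},{"xyz": [-0.0024,0.0006,0.11],"dr": [0,0,0]},{"xyz": [-0.0024,0.0006,0.122],"dr": [0,0,0]},{"xyz": [-0.0024,0.0006,0.13],"dr": [0,0,0]},{"xyz": [-0.0024,0.0006,0.132],"dr": [0,0,0]},{"xyz": [-0.0024,0.0006,0.132],"dr": [0,0,0]}]}}

```text
time: 16.5
eef_pos: [0.5218, 0.0374, 0.0231]
eef_rot: [[-0.994, -0.109, 0.001], [-0.109, 0.994, 0.0], [-0.001, 0.0, -1.0]]
ft_force: [0.2, 0.2, 0.3]
gripper_width: 0.0659
grip_force: 0.0
```

Run:
```python
from cell import r
from h import *
s=r.sense();print(plan(s,521,36.2,22.5,96.3))
f=np.load("side0.npz");W=cloud(f["d"],r.calibration("side"));print("hold side",rect(W,(240,258,340,292),.007,.016))
```

```text
('at', [521.8, 37.4, 23.1], 'a', np.float64(96.29), 'shift', [0.9, -1.1, 0.6], 'drz', np.float64(-0.0003), 'tilt', [0.0014, 0.0003], 'F', [0.2, 0.2, 0.3], 'w', 65.9, 'grip', 0.0, 't', 16.5)
hold side {'c': (521.1, 33.6), 'size': (119.8, 61.3), 'yaw': 5.5, 'z': [7.8, 11.2, 12.3], 'n': 743}
```

Request:
{"fn": "apply_moves", "kwargs": {"steps": [{"xyz": [0.0009,-0.001,0.0],"dr": [0,0,0]},{"xyz": [0.0009,-0.001,0.0],"dr": [0,0,0]},{"xyz": [0.0009,-0.001,0.0],"dr": [0,0,0]},{"xyz": [0.0009,-0.001,0.0],"dr": [0,0,0]},{"xyz": [0.0009,-0.001,0.0],"dr": [0,0,0]}], "jaw": 0.05, "squeeze": 40}}

```text
time: 17.0
eef_pos: [0.5214, 0.0367, 0.0236]
eef_rot: [[-0.994, -0.11, 0.002], [-0.11, 0.994, 0.001], [-0.003, 0.001, -1.0]]
ft_force: [-1.2, -0.0, 11.6]
gripper_width: 0.0548
grip_force: 40.1
```

Request:
{"fn": "apply_moves", "kwargs": {"steps": [{"xyz": [0,0,-0.003],"dr": [0,0,0]},{"xyz": [0,0,-0.02],"dr": [0,0,0]},{"xyz": [0,0,-0.06],"dr": [0,0,0]},{"xyz": [0,0,-0.1],"dr": [0,0,0]},{"xyz": [0,0,-0.13],"dr": [0,0,0]},{"xyz": [0,0,-0.13],"dr": [0,0,0]},{"xyz": [0,0,-0.13],"dr": [0,0,0]}]}}

```text
time: 17.7
eef_pos: [0.5204, 0.0367, 0.1528]
eef_rot: [[-0.994, -0.11, 0.002], [-0.11, 0.994, 0.001], [-0.002, 0.001, -1.0]]
ft_force: [-0.8, 0.1, -1.8]
gripper_width: 0.0541
grip_force: 43.5
```

Run:
```python
from cell import r
from h import *
p,d=r.snapshot("side");s=r.sense();np.savez("side9.npz",p=p,d=d)
cv2.imwrite("pics/s9.png",cv2.resize(p[100:290,220:420,::-1],None,fx=3,fy=3,interpolation=cv2.INTER_CUBIC))
print(plan(s,421.5,-146.5,150,113.4))
```

```text
('at', [519.9, 36.5, 151.8], 'a', np.float64(96.32), 'shift', [118.0, -171.1, 1.8], 'drz', np.float64(-0.2981), 'tilt', [-0.0002, 0.0002], 'F', [-0.9, 0.3, -2.3], 'w', 54.1, 'grip', 43.5, 't', 17.75)
```

View pics/s9.png

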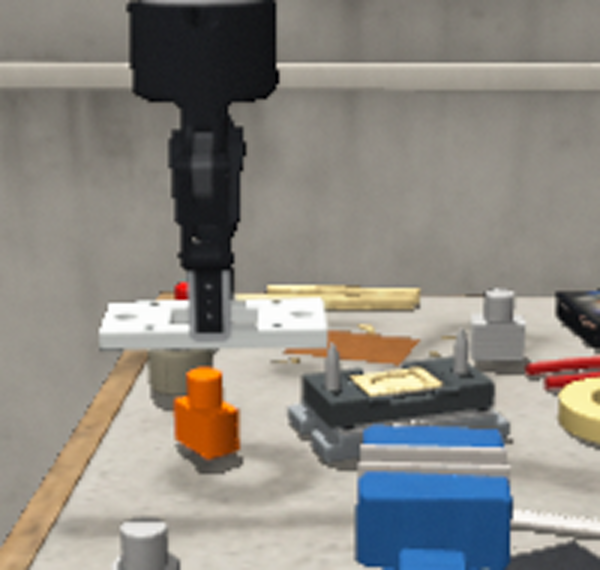

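The plate is held level. I'll measure its offset along x from the cloud.

Run:
```python
from cell import r
from h import *
f=np.load("side9.npz");W=cloud(f["d"],r.calibration("side"))*1000
q=W[196:222,245:340].reshape(-1,3);q=q[(q[:,2]>122)&(q[:,2]<148)&(q[:,1]>-20)]
t=np.radians(6.3);e=q[:,:2]-[519.9,36.5];u=e@[np.cos(t),np.sin(t)];v=e@[-np.sin(t),np.cos(t)]
print(len(q),np.percentile(u,[0,.5,1,99,99.5,100]).round(1),np.percentile(v[abs(u)>20],[1,3,97,99]).round(1))
```

```text
1091 [-60.1 -59.8 -59.4  59.1  59.4  59.8] [-26.6 -23.9  29.4  30. ]
```

Request:
{"fn": "apply_moves", "kwargs": {"steps": [{"xyz": [0.118,-0.1711,0],"dr": [0,0,-0.1]},{"xyz": [0.118,-0.1711,0],"dr": [0,0,-0.2]},{"xyz": [0.118,-0.1711,0],"dr": [0,0,-0.298]},{"xyz": [0.118,-0.1711,0],"dr": [0,0,-0.298]},{"xyz": [0.118,-0.1711,0.01],"dr": [0,0,-0.298]},{"xyz": [0.118,-0.1711,0.03],"dr": [0,0,-0.298]},{"xyz": [0.118,-0.1711,0.03],"dr": [0,0,-0.298]},{"xyz": [0.118,-0.1711,0.03],"dr": [0,0,-0.298]}]}}

```text
time: 18.55
eef_pos: [0.4213, -0.1463, 0.1215]
eef_rot: [[-0.918, -0.397, -0.003], [-0.397, 0.918, -0.0], [0.002, 0.001, -1.0]]
ft_force: [-0.0, 0.6, -2.0]
gripper_width: 0.054
grip_force: 43.5
```

Run:
```python
from cell import r
from h import *
p,d=r.snapshot("side");s=r.sense()
print(plan(s,421.5,-146.5,95,113.4))
W=cloud(d,r.calibration("side"))*1000
P=s["eef_pos"]*1000 if hasattr(s["eef_pos"],"shape") else np.array(s["eef_pos"])*1000
q=W[180:235,310:400].reshape(-1,3);q=q[(abs(q[:,2]-P[2]+17)<10)&(abs(q[:,1]+146)<70)]
t=np.radians(23.4);e=q[:,:2]-P[:2];u=e@[np.cos(t),np.sin(t)];v=e@[-np.sin(t),np.cos(t)]
print(len(q),np.percentile(u,[0,.5,1,99,99.5,100]).round(1),np.percentile(v[abs(u)>20],[1,3,97,99]).round(1),np.percentile(q[:,2],[1,99]))
```

```text
('at', [421.8, -146.3, 122.0], 'a', np.float64(113.42), 'shift', [0.4, -0.1, 27.0], 'drz', np.float64(0.0003), 'tilt', [-0.0012, -0.0001], 'F', [-0.5, 0.8, -1.8], 'w', 54.1, 'grip', 43.5, 't', 18.6)
708 [-61.5 -60.8 -59.9  59.2  59.4  59.9] [-27.3 -24.6  29.4  30.1] [ 99.50064866 114.41848134]
```

Request:
{"fn": "apply_moves", "kwargs": {"steps": [{"xyz": [0.0003,0,0.015],"dr": [0,0,0]},{"xyz": [0.0003,0,0.025],"dr": [0,0,0]},{"xyz": [0.0003,0,0.032],"dr": [0,0,0]},{"xyz": [0.0003,0,0.039],"dr": [0,0,0]},{"xyz": [0.0003,0,0.046],"dr": [0,0,0]},{"xyz": [0.0003,0,0.052],"dr": [0,0,0]},{"xyz": [0.0003,0,0.057],"dr": [0,0,0]},{"xyz": [0.0003,0,0.057],"dr": [0,0,0]}]}}

```text
time: 19.4
eef_pos: [0.4213, -0.1467, 0.0645]
eef_rot: [[-0.918, -0.397, -0.001], [-0.397, 0.918, 0.0], [0.001, 0.0, -1.0]]
ft_force: [0.0, 0.0, -1.6]
gripper_width: 0.0544
grip_force: 43.5
```

Request:
{"fn": "apply_moves", "kwargs": {"steps": [{"xyz": [0,0,0.001],"dr": [0,0,0]},{"xyz": [0,0,0.002],"dr": [0,0,0]},{"xyz": [0,0,0.0025],"dr": [0,0,0]},{"xyz": [0,0,0.0025],"dr": [0,0,0]}]}}

```text
time: 19.8
eef_pos: [0.4216, -0.1467, 0.0626]
eef_rot: [[-0.918, -0.397, 0.0], [-0.397, 0.918, -0.0], [-0.0, -0.0, -1.0]]
ft_force: [-0.0, 0.7, -2.0]
gripper_width: 0.0546
grip_force: 43.5
```

Request:
{"fn": "apply_moves", "kwargs": {"steps": [{"xyz": [0,0,0.0007],"dr": [0,0,0]},{"xyz": [0,0,0.0014],"dr": [0,0,0]},{"xyz": [0,0,0.0014],"dr": [0,0,0]}]}}

```text
time: 20.1
eef_pos: [0.4217, -0.1467, 0.0616]
eef_rot: [[-0.918, -0.397, 0.0], [-0.397, 0.918, 0.0], [-0.0, 0.0, -1.0]]
ft_force: [-3.5, 2.4, 14.7]
gripper_width: 0.0541
grip_force: 45.2
```

Contact at 61.6 mm, so the plate is seated. I'll release and go to the punch.

Request:
{"fn": "apply_moves", "kwargs": {"steps": [{"xyz": [0,0,-0.001],"dr": [0,0,0]},{"xyz": [0,0,-0.001],"dr": [0,0,0]},{"xyz": [0,0,-0.001],"dr": [0,0,0]},{"xyz": [0,0,-0.01],"dr": [0,0,0]},{"xyz": [0,0,-0.05],"dr": [0,0,0]},{"xyz": [0,0,-0.09],"dr": [0,0,0]},{"xyz": [0,0,-0.12],"dr": [0,0,0]},{"xyz": [0,0,-0.12],"dr": [0,0,0]}], "jaw": 0.066}}

```text
time: 20.9
eef_pos: [0.4234, -0.1472, 0.1852]
eef_rot: [[-0.918, -0.397, 0.006], [-0.397, 0.918, -0.0], [-0.006, -0.003, -1.0]]
ft_force: [0.3, 0.2, -0.2]
gripper_width: 0.066
grip_force: 0.0
```

Run:
```python
from cell import r
from h import *
p,d=r.snapshot("side");s=r.sense()
print(plan(s,343.7,-306.4,150,90.2))
W=cloud(d,r.calibration("side"))*1000
q=W[195:250,315:400].reshape(-1,3);t=np.radians(23.4);e=q[:,:2]-[421.5,-146.5];u=e@[np.cos(t),np.sin(t)];v=e@[-np.sin(t),np.cos(t)]
for m in((u>-60)&(u<-30)&(abs(v)<24),(u>30)&(u<60)&(abs(v)<24)): print(m.sum(),np.percentile(q[m,2],[10,25,50,75,90]).round(1))
f=np.load("top0.npz");W=cloud(f["d"],r.calibration("top"))
for a,b in((.02,.04),(.015,.045),(.024,.04)): print("punch",rect(W,(440,295,475,330),a,b))
W=cloud(np.load("side0.npz")["d"],r.calibration("side"));print("punch side",rect(W,(372,194,400,225),.008,.038))
```

```text
('at', [422.6, -146.8, 183.4], 'a', np.float64(113.39), 'shift', [135.9, -115.1, 33.0], 'drz', np.float64(0.4047), 'tilt', [0.0042, 0.0001], 'F', [-0.2, -0.4, -0.4], 'w', 66.2, 'grip', 0.0, 't', 20.95)
130 [48.9 49.4 50.  52.9 61.8]
266 [15.2 30.2 48.8 50.  55.7]
punch {'c': (343.7, -306.3), 'size': (41.6, 28.5), 'yaw': 0.2, 'z': [23.2, 31.3, 35.2], 'n': 222}
punch {'c': (343.3, -306.4), 'size': (42.4, 28.5), 'yaw': 0.2, 'z': [20.1, 31.3, 37.0], 'n': 240}
punch {'c': (343.7, -306.3), 'size': (41.6, 28.5), 'yaw': 0.2, 'z': [27.8, 31.4, 35.7], 'n': 208}
punch side {'c': (343.4, -303.7), 'size': (43.2, 27.0), 'yaw': -7.4, 'z': [10.0, 24.6, 35.7], 'n': 227}
```

The window plate is down: its top reads 49 to 50 mm, with the usual 1.3 mm bias. Now the rectangular punch.

Request:
{"fn": "apply_moves", "kwargs": {"steps": [{"xyz": [0.1359,-0.1151,0],"dr": [0,0,0.1]},{"xyz": [0.1359,-0.1151,0],"dr": [0,0,0.2]},{"xyz": [0.1359,-0.1151,0],"dr": [0,0,0.3]},{"xyz": [0.1359,-0.1151,0],"dr": [0,0,0.405]},{"xyz": [0.1359,-0.1151,0.03],"dr": [0,0,0.405]},{"xyz": [0.1359,-0.1151,0.06],"dr": [0,0,0.405]},{"xyz": [0.1359,-0.1151,0.09],"dr": [0,0,0.405]},{"xyz": [0.1359,-0.1151,0.09],"dr": [0,0,0.405]}], "jaw": 0.05}}

```text
time: 21.75
eef_pos: [0.3403, -0.3051, 0.0881]
eef_rot: [[-1.0, -0.003, -0.006], [-0.003, 1.0, 0.002], [0.006, 0.002, -1.0]]
ft_force: [-0.1, -0.1, 0.8]
gripper_width: 0.0496
grip_force: 0.0
```

Request:
{"fn": "apply_moves", "kwargs": {"steps": [{"xyz": [0,0,0],"dr": [0,0,0]},{"xyz": [0,0,0],"dr": [0,0,0]}]}}

```text
time: 21.95
eef_pos: [0.3429, -0.3066, 0.0923]
eef_rot: [[-1.0, -0.003, 0.001], [-0.003, 1.0, -0.001], [-0.001, -0.001, -1.0]]
ft_force: [-0.0, -0.4, -0.2]
gripper_width: 0.0499
grip_force: 0.0
```

Run:
```python
from cell import r
from h import *
s=r.sense();print(plan(s,343.5,-306.4,38,90.2))
```

```text
('at', [342.9, -306.6, 92.3], 'a', np.float64(90.17), 'shift', [-0.5, 0.3, 54.3], 'drz', np.float64(-0.0005), 'tilt', [0.001, -0.0006], 'F', [-0.0, -0.4, -0.2], 'w', 49.9, 'grip', 0.0, 't', 21.95)
```

Request:
{"fn": "apply_moves", "kwargs": {"steps": [{"xyz": [-0.0005,0.0003,0.015],"dr": [0,0,0]},{"xyz": [-0.0005,0.0003,0.03],"dr": [0,0,0]},{"xyz": [-0.0005,0.0003,0.042],"dr": [0,0,0]},{"xyz": [-0.0005,0.0003,0.05],"dr": [0,0,0]},{"xyz": [-0.0005,0.0003,0.053],"dr": [0,0,0]},{"xyz": [-0.0005,0.0003,0.054],"dr": [0,0,0]},{"xyz": [-0.0005,0.0003,0.054],"dr": [0,0,0]}]}}

```text
time: 22.65
eef_pos: [0.3432, -0.3061, 0.0374]
eef_rot: [[-1.0, -0.003, 0.0], [-0.003, 1.0, -0.0], [-0.0, -0.0, -1.0]]
ft_force: [-0.6, 0.2, -0.7]
gripper_width: 0.0501
grip_force: 0.0
```

Run:
```python
from cell import r
from h import *
p,d=r.snapshot("side");s=r.sense();print(plan(s,343.5,-306.4,38,90.2))
cv2.imwrite("pics/s10.png",cv2.resize(p[140:240,320:440,::-1],None,fx=5,fy=5,interpolation=cv2.INTER_CUBIC))
```

```text
('at', [343.2, -306.1, 37.5], 'a', np.float64(90.18), 'shift', [-0.3, -0.3, -0.5], 'drz', np.float64(-0.0004), 'tilt', [0.0004, -0.0002], 'F', [0.7, 0.0, 1.1], 'w', 49.7, 'grip', 0.0, 't', 22.7)
```

View pics/s10.png

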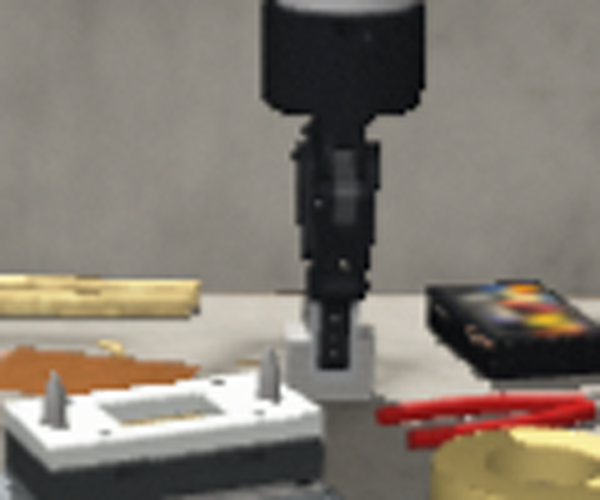

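The window plate is flat with the tile visible through the window. The finger (column 332) is centred on the punch block (288 to 373). I'll grip and lift.

Request:
{"fn": "apply_moves", "kwargs": {"steps": [{"xyz": [-0.0003,0,0],"dr": [0,0,0]},{"xyz": [-0.0003,0,0],"dr": [0,0,0]},{"xyz": [-0.0003,0,0],"dr": [0,0,0]},{"xyz": [-0.0003,0,0],"dr": [0,0,0]},{"xyz": [-0.0003,0,0],"dr": [0,0,0]},{"xyz": [-0.0003,0,0],"dr": [0,0,0]}], "jaw": 0.015, "squeeze": 50}}

```text
time: 23.3
eef_pos: [0.3437, -0.3062, 0.0377]
eef_rot: [[-1.0, -0.003, 0.001], [-0.003, 1.0, -0.0], [-0.001, -0.0, -1.0]]
ft_force: [-1.4, 0.9, 10.4]
gripper_width: 0.0249
grip_force: 48.7
```

Request:
{"fn": "apply_moves", "kwargs": {"steps": [{"xyz": [0,0,-0.005],"dr": [0,0,0]},{"xyz": [0,0,-0.03],"dr": [0,0,0]},{"xyz": [0,0,-0.07],"dr": [0,0,0]},{"xyz": [0,0,-0.11],"dr": [0,0,0]},{"xyz": [0,0,-0.11],"dr": [0,0,0]},{"xyz": [0,0,-0.11],"dr": [0,0,0]}]}}

```text
time: 23.9
eef_pos: [0.3438, -0.3058, 0.1479]
eef_rot: [[-1.0, -0.004, 0.002], [-0.004, 1.0, -0.0], [-0.002, -0.0, -1.0]]
ft_force: [-1.1, 0.2, -3.1]
gripper_width: 0.0245
grip_force: 49.9
```

Run:
```python
from cell import r
from h import *
p,d=r.snapshot("side");s=r.sense();print(plan(s,421.5,-146.5,148,113.4))
W=cloud(d,r.calibration("side"))*1000;P=np.array(s["eef_pos"])*1000
e=W-P;m=(abs(e[...,0])<40)&(abs(e[...,1])<40)&(e[...,2]<0)&(e[...,2]>-45)
lo=m&(e[...,2]<-25)
print(m.sum(),lo.sum(),"foot z rel",np.percentile(e[m][:,2],[0,1,3]).round(1),"x",np.percentile(e[lo][:,0],[1,3,97,99]).round(1),"y",np.percentile(e[lo][:,1],[1,50,97]).round(1))
```

```text
('at', [343.3, -305.5, 147.0], 'a', np.float64(90.21), 'shift', [-78.8, 158.7, -1.0], 'drz', np.float64(-0.4047), 'tilt', [0.0002, 0.0004], 'F', [-0.2, 0.3, -3.0], 'w', 24.5, 'grip', 49.9, 't', 23.95)
284 79 foot z rel [-35.4 -35.3 -34.9] x [-19.5 -18.8  21.2  21.3] y [ 0.2 11.  14.7]
```

Request:
{"fn": "apply_moves", "kwargs": {"steps": [{"xyz": [-0.0782,0.1587,0],"dr": [0,0,-0.1]},{"xyz": [-0.0782,0.1587,0],"dr": [0,0,-0.2]},{"xyz": [-0.0782,0.1587,0],"dr": [0,0,-0.3]},{"xyz": [-0.0782,0.1587,0],"dr": [0,0,-0.405]},{"xyz": [-0.0782,0.1587,0],"dr": [0,0,-0.405]},{"xyz": [-0.0782,0.1587,0.02],"dr": [0,0,-0.405]},{"xyz": [-0.0782,0.1587,0.03],"dr": [0,0,-0.405]},{"xyz": [-0.0782,0.1587,0.03],"dr": [0,0,-0.405]}]}}

```text
time: 24.75
eef_pos: [0.4194, -0.1473, 0.1153]
eef_rot: [[-0.918, -0.396, -0.004], [-0.396, 0.918, 0.0], [0.004, 0.002, -1.0]]
ft_force: [-0.3, -0.6, -2.8]
gripper_width: 0.0249
grip_force: 50.1
```

Run:
```python
from cell import r
from h import *
p,d=r.snapshot("side");s=r.sense();print(plan(s,421,-146.7,75,113.4))
W=cloud(d,r.calibration("side"))*1000;P=np.array(s["eef_pos"])*1000
t=np.radians(23.4)
def uv(q,c): e=q[:,:2]-c; return e@[np.cos(t),np.sin(t)],e@[-np.sin(t),np.cos(t)]
q=W[150:245,300:420].reshape(-1,3)
m=(q[:,2]>P[2]-34)&(q[:,2]<P[2]-23)&(abs(q[:,:2]-P[:2]).max(1)<40);u,v=uv(q[m],P[:2]);print("punch",m.sum(),np.percentile(u,[1,3,97,99]).round(1),np.percentile(v,[1,3,97,99]).round(1))
q=W[205:245,315:400].reshape(-1,3);m=(q[:,2]>44)&(q[:,2]<54)&(abs(q[:,:2]-[421,-146]).max(1)<75);u,v=uv(q[m],[421,-146.7]);print("plate",m.sum(),np.percentile(u,[.5,1,99,99.5]).round(1),np.percentile(v,[.5,1,99,99.5]).round(1))
```

```text
('at', [420.0, -147.5, 116.2], 'a', np.float64(113.3), 'shift', [-1.4, 0.3, 41.2], 'drz', np.float64(-0.0018), 'tilt', [-0.003, -0.0001], 'F', [-0.4, 0.0, -1.9], 'w', 24.6, 'grip', 50.1, 't', 24.8)
punch 118 [-21.6 -20.3  20.2  20.3] [-12.2  -9.4  14.8  15.3]
plate 597 [-59.7 -58.9  60.2  60.5] [-29.4 -28.7  30.   30.1]
```

Request:
{"fn": "apply_moves", "kwargs": {"steps": [{"xyz": [-0.0018,0.0003,0.01],"dr": [0,0,0]},{"xyz": [-0.0018,0.0003,0.02],"dr": [0,0,0]},{"xyz": [-0.0018,0.0003,0.023],"dr": [0,0,0]},{"xyz": [-0.0018,0.0003,0.023],"dr": [0,0,0]},{"xyz": [-0.0018,0.0003,0.023],"dr": [0,0,0]}]}}

```text
time: 25.3
eef_pos: [0.4226, -0.1461, 0.0942]
eef_rot: [[-0.918, -0.397, -0.0], [-0.397, 0.918, -0.0], [0.0, -0.0, -1.0]]
ft_force: [0.3, -0.1, -2.4]
gripper_width: 0.0249
grip_force: 50.1
```

Run:
```python
from cell import r
from h import *
s=r.sense();print(plan(s,421.4,-146.5,75,113.4))
```

```text
('at', [422.6, -146.1, 94.2], 'a', np.float64(113.38), 'shift', [1.2, 0.1, 19.2], 'drz', np.float64(-0.0004), 'tilt', [-0.0001, -0.0001], 'F', [0.3, -0.1, -2.4], 'w', 24.9, 'grip', 50.1, 't', 25.3)
```

Request:
{"fn": "apply_moves", "kwargs": {"steps": [{"xyz": [0.001,0.0001,0.0],"dr": [0,0,0]},{"xyz": [0.001,0.0001,0.004],"dr": [0,0,0]},{"xyz": [0.001,0.0001,0.008],"dr": [0,0,0]},{"xyz": [0.001,0.0001,0.011],"dr": [0,0,0]},{"xyz": [0.001,0.0001,0.014],"dr": [0,0,0]},{"xyz": [0.001,0.0001,0.0165],"dr": [0,0,0]},{"xyz": [0.001,0.0001,0.0165],"dr": [0,0,0]}]}}

```text
time: 26.0
eef_pos: [0.4214, -0.1463, 0.0773]
eef_rot: [[-0.918, -0.397, -0.001], [-0.397, 0.918, -0.0], [0.001, 0.0, -1.0]]
ft_force: [-0.2, -0.1, -2.1]
gripper_width: 0.0248
grip_force: 50.1
```

In the window with no side force.

Request:
{"fn": "apply_moves", "kwargs": {"steps": [{"xyz": [0,0,0.001],"dr": [0,0,0]},{"xyz": [0,0,0.002],"dr": [0,0,0]},{"xyz": [0,0,0.0025],"dr": [0,0,0]},{"xyz": [0,0,0.003],"dr": [0,0,0]},{"xyz": [0,0,0.003],"dr": [0,0,0]}]}}

```text
time: 26.5
eef_pos: [0.4217, -0.1464, 0.0751]
eef_rot: [[-0.918, -0.397, 0.0], [-0.397, 0.918, 0.0], [-0.0, 0.0, -1.0]]
ft_force: [-3.8, 1.8, 13.1]
gripper_width: 0.025
grip_force: 52.0
```

Request:
{"fn": "apply_moves", "kwargs": {"steps": [{"xyz": [0,0,-0.0006],"dr": [0,0,0]},{"xyz": [0,0,-0.0006],"dr": [0,0,0]}]}}

```text
time: 26.7
eef_pos: [0.4217, -0.1464, 0.0754]
eef_rot: [[-0.918, -0.397, 0.0], [-0.397, 0.918, -0.0], [-0.0, -0.0, -1.0]]
ft_force: [-0.7, -0.9, -2.7]
gripper_width: 0.0245
grip_force: 50.1
```

Request:
{"fn": "apply_moves", "kwargs": {"steps": [{"xyz": [0,0,0],"dr": [0,0,0]},{"xyz": [0,0,0],"dr": [0,0,0]},{"xyz": [0,0,0],"dr": [0,0,0]},{"xyz": [0,0,-0.02],"dr": [0,0,0]},{"xyz": [0,0,-0.06],"dr": [0,0,0]},{"xyz": [0,0,-0.1],"dr": [0,0,0]},{"xyz": [0,0,-0.15],"dr": [0,0,0]},{"xyz": [0,0,-0.15],"dr": [0,0,0]}], "jaw": 0.05}}

```text
time: 27.5
eef_pos: [0.424, -0.1471, 0.2306]
eef_rot: [[-0.918, -0.396, 0.009], [-0.396, 0.918, -0.0], [-0.008, -0.003, -1.0]]
ft_force: [-0.2, 0.4, -1.7]
gripper_width: 0.0497
grip_force: 0.0
```

Request:
{"fn": "apply_moves", "kwargs": {"steps": [{"xyz": [-0.15,0.15,0],"dr": [0,0,0]},{"xyz": [-0.15,0.15,0],"dr": [0,0,0]},{"xyz": [-0.15,0.15,0],"dr": [0,0,0]},{"xyz": [-0.15,0.15,0],"dr": [0,0,0]},{"xyz": [-0.15,0.15,0],"dr": [0,0,0]},{"xyz": [-0.15,0.15,0],"dr": [0,0,0]}]}}

```text
time: 28.1
eef_pos: [0.5001, 0.053, 0.2247]
eef_rot: [[-0.916, -0.4, -0.001], [-0.4, 0.916, -0.0], [0.001, 0.0, -1.0]]
ft_force: [-0.4, -1.3, -0.3]
gripper_width: 0.0496
grip_force: 0.0
```

Run:
```python
from cell import r
from h import *
p,d=r.snapshot("top");q,e=r.snapshot("side")
a=cv2.resize(p[225:315,325:445,::-1],None,fx=3.3,fy=3.3,interpolation=cv2.INTER_CUBIC);b=cv2.resize(q[180:270,300:420,::-1],None,fx=3.3,fy=3.3,interpolation=cv2.INTER_CUBIC)
cv2.imwrite("pics/t11.png",np.hstack([a,b]))
for n,D in(("top",d),("side",e)):
    W=cloud(D,r.calibration(n))*1000;m=np.hypot(W[...,0]-421.5,W[...,1]+146.5)<8;print(n,"shank top z",np.percentile(W[m][:,2],[50,75,90]).round(1) if m.any() else None)
```

```text
top shank top z [91.5 92.6 93.1]
side shank top z [93.2 93.3 93.4]
```

View pics/t11.png

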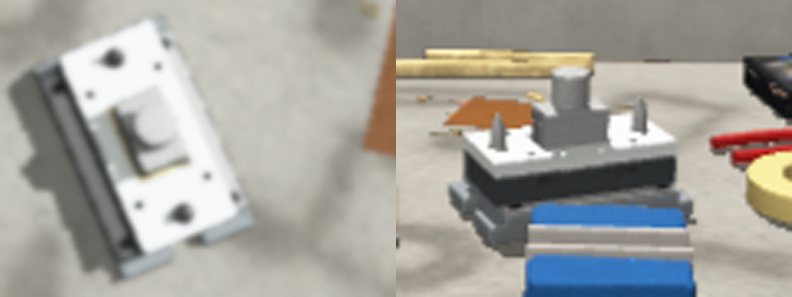

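The stack is complete: the punch stands upright in the window with its top at about 91 to 92 mm (91 expected). The robot is clear, so I'll hand in.

```bash
python3 -c "
from cell import r
print(r.close_job())"
```

```text
the job is handed in; nothing more can be done
None
```

The press tool is loaded and handed in at about 28 s: die plate, tile, window plate and rectangular punch are all seated and let go, and I did not handle the round punch.

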